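Dry-build a spindle stack on the assembly post

TASK

Dry-build the spindle stack on the upright post of the assembly fixture: first the flange ring, on it the square plate, then the longer of the two tubes, and last the hexagonal collar, each threaded over the post and lying flat on the one below. Leave the short tube, the bolt and the punch where they are.

Things in the scene. Friction and masses are not known exactly. Their poses are not given: they have to be found in the camera images.
- fixture: Assembly fixture, fixed to the bench: grey square foot 100 x 100 mm, 6 mm thick, with a round steel boss 48 mm across on it, whose top (the seat) is 11 mm above the bench, and an upright round steel post 18 mm thick in the middle, whose top is 70 mm above the bench; the post tapers over its last 12 mm to 10 mm across. Origin: on the post's axis at the underside of the foot (bench height); z up along the post, x and y along the sides of the foot.
- flange_mid (a point): Flange ring, the widest of the round parts: flat steel ring 66 mm in outer diameter, 14 mm high, with a 26 mm through bore and six small dark holes on its face; at most 0.35 kg. Origin at its centre, half-way up. Lies flat on the bench at the start, z axis up.
- plate_mid (a point): Square plate: steel, 56 x 56 mm, 10 mm thick, with a 26 mm through bore in the middle and a small dark hole at each corner; at most 0.25 kg. Origin at its centre, half-way up. Lies flat on the bench at the start, z axis up, x and y along its sides.
- long_tube_mid (a point): Longer distance tube: plain aluminium tube 38 mm in outer diameter, 26 mm high, 26 mm through bore, standing on end, 0.15 kg at most. Origin at its centre, half-way up; z axis up along the bore.
- short_tube_mid (a point): Short tube, a spare not to be used: plain aluminium tube 38 mm in outer diameter like the longer one, but only 14 mm high. Origin at its centre, half-way up.
- collar_mid (a point): Hexagonal collar: steel, 44 mm across flats (51 mm across corners), 14 mm high, with a plain hexagonal through bore 26 mm across flats, slides on without turning; 0.2 kg at most. Origin at its centre, half-way up. Lies flat on the bench at the start, z axis up; x and every 60 degrees from it are square to a flat.
- bolt_mid (a point): Bystander: steel hex bolt 46 mm tall, 22 mm across the head, standing loose on its head. Origin half-way up.
- punch_mid (a point): Bystander: steel centre punch 113 mm long, 10 mm thick, lying loose on the bench. Origin at its middle.
Mind the look-alikes: they are no part of the job. What is shaped like the part that bears flange_mid but purple or red is not meant.

How it is judged:
By the outcome, as a careful person would: the job done as asked, in the order asked, and still so for the second after the job is handed in, with the robot touching nothing.
It also fails if it takes over 106 s, if anything falls off the work surface, if the arm or the gripper's body presses on something with over 40 N, if the wrist force passes 120 N, or if a joint passes its speed limit or range.

ROBOT

A 6-joint arm with a two-finger parallel gripper is mounted at the origin on a cart in front of the work surface, level with it; the furniture and walls round the work are solid. World frame = base frame: x ahead of the robot, y to its left, z up, the work surface at z = 0. Lengths are in mm, angles in rad, forces in N, time in s.
With the tool pointing down it reaches from about 275 to 750 mm from the base axis. Payload 10.2 kg.
Tool frame: the origin (TCP) lies on the front face of the gripper's body, between the roots of the fingers; the fingertips stand 73 mm ahead of it and the grasp point (between the pads) lies 54 mm ahead of it; z points along the fingers, y is the direction in which the jaws open and shut (so a half turn about z gives the same grasp; the last joint's range is limited). The gripper opens to 85 mm and grips with 20 to 120 N. Pads are 22 mm wide; open, the fingers measure 114 mm over their backs; the gripper's body (76 mm by 85 mm) begins 54 mm behind the grasp point. The pads swing forward as they close: fully open they stand 13 mm farther back than shut.
Start: joints at [1.053, 0.313, 1.498, -0, 1.331, -0.223], TCP at [152.551, 502.354, 303.894] pointing down, gripper open.
Joint ranges: [-2.94, 2.94], [-0.97, 2.17], [0.19, 2.56], [-1.23, 4.37], [0.02, 3.11], [-2.88, 2.88]. Speed limits (rad/s): [2.39, 2.39, 3.01, 3.14, 3.14, 3.14].

INTERFACE

Orientations are given as a unit quaternion [w, x, y, z].
In Python, from rig import ctrl gives the robot as it stands.
- The arm moves only by the tool move_arm, never from a script. Its argument "series" is a list of rows, each a list of 3 entries, a list of its own where there are three numbers: the shift along the tool's x, y, z in mm, then the turn about the tool's z in degrees, then the opening, from 0 (shut) to 1 (fully open). In form: [[[tx, ty, tz], yaw, grip], ...]. A call has 1 to 10 rows; each row is the pose to reach, as a shift and turn from the pose commanded when the call began, along the tool's axes at that moment; what a row does not reach only later rows make up. A row lasts 1/8 s, in which the tool goes at most 62.5 mm and 10.7 degrees, less where a joint would pass 70% of its speed; a pose out of reach is approached as far as the arm can. A call with a gripper value outside its range is refused whole. The fingers move at their own pace and stop on an object; "force" is the grip in N (left out, the last holds). Time passes only in rows, so rows that repeat a pose let the fingers close. It gives the time, the measured TCP pose, the force and the opening at its end, in the units of the state.
- ctrl.sense(): the state, without advancing time (a new reading comes with each control period).
- ctrl.capture(name): name is "scene" or "top" or "wrist"; returns (picture, depth): 480x640x3 uint8, red, green, blue; 480x640 float32, mm along the optical axis (not along the pixel's ray), 0 where there is no reading.
- ctrl.camera_model(name): a dict with "fov_y" (degrees; the focal length in pixels is half the picture's height over the tangent of half this angle, whatever the lens; pixels are square), "cx", "cy" (the principal point, pixels), "rvec" (rotation vector, rad) and "tvec" (3), from world to camera coordinates, as OpenCV has them. Camera axes: x right, y down, z forward; pixel columns grow to the right and rows downward; lengths in mm; the calibration is good to about 2 mm. A picture is of the moment at which its call begins: read the wrist's pose just before it. camera_model takes no time and is no camera call; for the wrist camera it gives the pose at the moment of the call.
- ctrl.finish_job(): hands the job in, once; it reports no verdict.
The state is a dict: "time_s": time; "joints": joint angles; "dq": joint speeds; "tau": joint torques, N m; "eef_pos": TCP position; "ee_rot": TCP orientation; "force": force on the tool from outside, world axes, zero at the start; "wrist_torque": the same for the moment, N m; "grip_width": opening from 0.0 (shut) to 1.0 (fully open).
Only numpy, scipy, OpenCV 4.12 (cv2) and the standard library are available. Lean on these libraries where they do the work, as an engineer would, in place of code of your own. Each camera call takes 0.05 s, during which the arm holds its last target.

## Working session

There is one attempt and no reset: what is moved stays moved. The work goes in short steps, Python scripts to look and compute and a tool call to move; the robot and the scene stay as the last step left them, time stands still between calls to the robot, and variables do not carry over. Pictures are saved under pics/ and viewed, and the job is handed in when it is done.

Besides the shell and the picture viewer there is one more tool, called after "Request:" as name(argument=value, ...), one argument or row to a line, values as JSON. move_arm: Moves the arm, as the interface text tells. Its arguments: {"type":"object","properties":{"series":{"type":"array","items":{"type":"array"}},"force":{"type":"number"}},"required":["series"]}

```bash
ls; mkdir -p pics
cat > h.py <<'E'
import numpy as np, cv2
from rig import ctrl
def save(n,p): cv2.imwrite('pics/'+n+'.png',p[:,:,::-1])
def cam(n):
    m=ctrl.camera_model(n); f=240/np.tan(np.radians(m['fov_y'])/2)
    R,_=cv2.Rodrigues(np.array(m['rvec'],float)); return f,m['cx'],m['cy'],R,np.array(m['tvec'],float).ravel()
def ray(n,u,v,z):
    f,cx,cy,R,t=cam(n); d=R.T@np.array([(u-cx)/f,(v-cy)/f,1]); c=-R.T@t
    return c+d*(z-c[2])/d[2]
def proj(n,P):
    f,cx,cy,R,t=cam(n); q=R@np.asarray(P,float)+t; return q[0]/q[2]*f+cx,q[1]/q[2]*f+cy
E
python3 - <<'E'
from h import *
for n in ['scene','top']:
    print(n,ctrl.camera_model(n))
    p,d=ctrl.capture(n); save(n+'0',p); np.save(n+'0_d.npy',d); np.save(n+'0_p.npy',p)
print(ctrl.camera_model('wrist'),ctrl.sense())
E
```

```text
pics
scene {'fov_y': 54.33802320537549, 'cx': 320.3202599386592, 'cy': 242.09571528037284, 'rvec': array([ 2.07999184, -0.99018982,  0.44030015]), 'tvec': array([-418.26899113,  350.8696951 ,  522.76171593])}
top {'fov_y': 53.8128717957824, 'cx': 317.13246273951313, 'cy': 242.50621637210884, 'rvec': array([ 2.10745067, -2.15848774,  0.17566248]), 'tvec': array([ 32.96808784, 621.46957139, 779.46726591])}
{'fov_y': 62.577507248783355, 'cx': 318.46251037220526, 'cy': 245.67619612470205, 'rvec': array([-2.33952792, -1.73477476, -0.23689427]), 'tvec': array([-524.71655284,  -34.28036655,  378.26357517])} {'time_s': 0.1, 'joints': array([ 1.05259367e+00,  3.13396943e-01,  1.49832140e+00, -2.38547697e-05,
        1.33100675e+00, -2.23388442e-01]), 'dq': array([ 0.00080309, -0.00083029, -0.0026325 ,  0.00060866,  0.00037443,
       -0.00073119]), 'tau': array([ 2.02882962e-03, -4.12902403e+01, -2.60142374e+01, -2.14898491e-04,
        3.10343217e-03, -1.78055299e-06]), 'eef_pos': array([152.48540739, 502.22424232, 303.40572417]), 'ee_rot': array([-1.94376960e-04,  1.46871022e-01,  9.89155489e-01, -5.31938051e-04]), 'force': array([ 0.66909058,  0.27479291, -0.17519158]), 'wrist_torque': array([-0.03283172, -0.01224191,  0.04231523]), 'grip_width': 0.999715981184351}
```

View pics/top0.png

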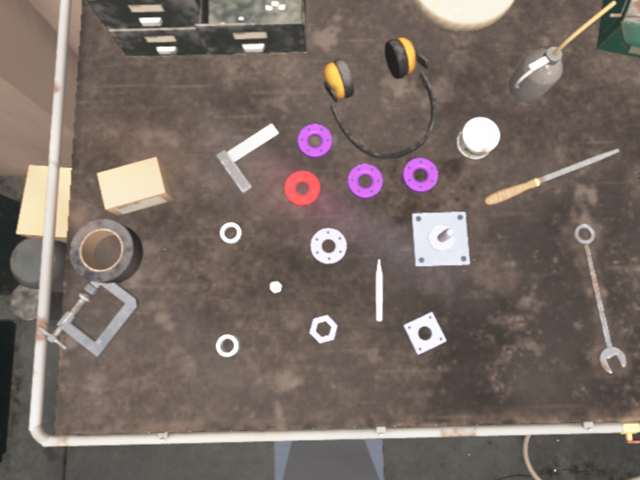

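View pics/scene0.png

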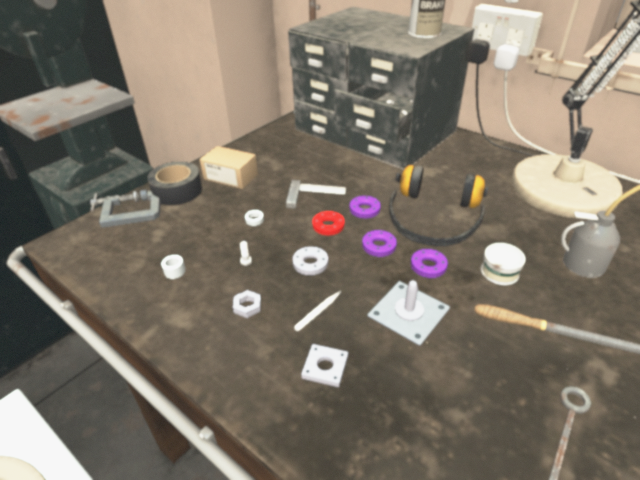

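Flange candidates in the top view: steel ring with six holes (328,246); look-alikes red (302,188) and purple (314,140), (365,181), (420,175). I choose (328,246). Tube candidates: (227,345) looks taller in the scene view (173,266), and (231,232) looks short. I'll check both choices in close crops.

Run:
```python
from h import *
p=np.load('top0_p.npy'); d=np.load('top0_d.npy')
def crop(u,v,r=35,s=8): 
    return cv2.resize(p[v-r:v+r,u-r:u+r],(266,266),interpolation=cv2.INTER_CUBIC)
L=[(328,246),(424,334),(227,345),(323,329),(441,239),(231,232)]
im=np.vstack([np.hstack([crop(*a) for a in L[:3]]),np.hstack([crop(*a) for a in L[3:]])])
save('crops0',im)
s=np.load('scene0_p.npy')
c=[cv2.resize(s[v-25:v+25,u-25:u+25],(266,266),interpolation=cv2.INTER_CUBIC) for u,v in [(310,262),(173,266),(254,217)]]
save('crops0s',np.hstack(c))
# depth -> world points
f,cx,cy,R,t=cam('top')
V,U=np.mgrid[:480,:640]; P=np.stack([(U-cx)/f*d,(V-cy)/f*d,d],-1)@R - R.T@t
P[d==0]=np.nan
np.save('P.npy',P)
for n,(u,v) in zip(['fl','pl','lt','col','fix','st'],L):
    q=P[v-35:v+35,u-35:u+35]; z=q[...,2]; 
    print(n,np.nanpercentile(z,[1,30,50,70,95,99.5]).round(1), ray('top',u,v,0).round(1))
```

```text
fl [-3.7 -0.8  0.1  1.3 14.2 16.3] [623.7  -2.    0. ]
pl [-3.7 -0.8  0.1  1.3 10.6 12.6] [ 458.4 -171.2    0. ]
lt [-3.9 -1.1 -0.3  0.5 10.1 27.1] [447.2 185.2   0. ]
col [-3.7 -1.  -0.2  0.7 13.  15.9] [471.5  11.2   0. ]
fix [-3.3  0.7  4.4  6.1 12.  68.5] [ 631.9 -213.6    0. ]
st [-3.9 -1.2 -0.4  0.5  3.1 15.1] [654.8 179.4   0. ]
```

View pics/crops0.png

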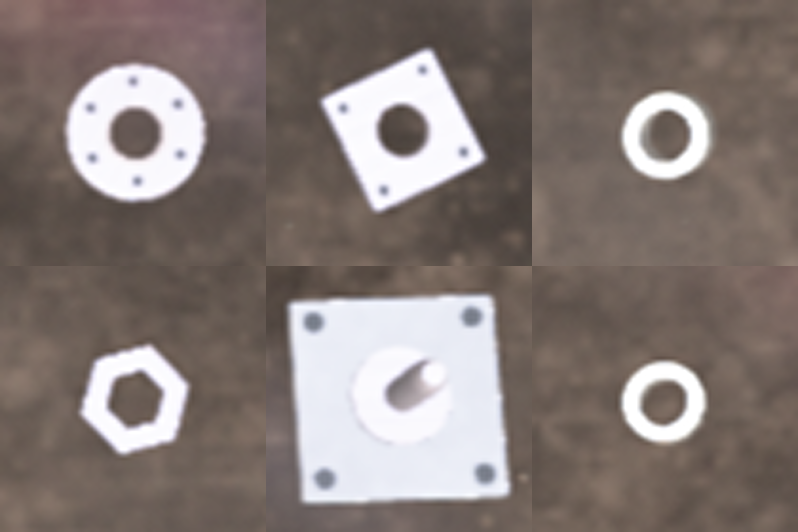

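View pics/crops0s.png

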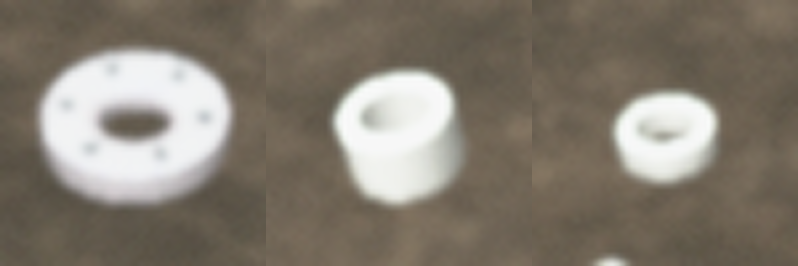

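Run:
```python
from h import *
p=np.load('top0_p.npy').astype(int); 
g=p.min(2)
L=dict(flange=(328,246,14,),plate=(424,334,10),lt=(227,345,26),collar=(323,329,14),st=(231,232,14))
for n,(u,v,h) in L.items():
    m=(g[v-35:v+35,u-35:u+35]>150).astype(np.uint8)
    k,lab,stt,c=cv2.connectedComponentsWithStats(m); i=1+np.argmax(stt[1:,4]); m=(lab==i).astype(np.uint8)
    cs,_=cv2.findContours(m,0,cv2.CHAIN_APPROX_NONE); hull=cv2.convexHull(cs[0])
    M=cv2.moments(hull); cu,cv=M['m10']/M['m00']+u-35,M['m01']/M['m00']+v-35
    # world hull at top
    W=np.array([ray('top',a[0][0]+u-35,a[0][1]+v-35,h)[:2] for a in hull],np.float32)
    r=cv2.minAreaRect(W)
    print(n,(round(cu,1),round(cv,1)),ray('top',cu,cv,h*.6).round(1),'rect',np.round(r[0],1),np.round(r[1],1),round(r[2],1))
    # bore centroid
    inv=((1-m)).astype(np.uint8); k,lab,stt,c=cv2.connectedComponentsWithStats(inv)
    for j in range(1,k):
        if 50<stt[j,4]<1500: print('  bore',(c[j]+[u-35,v-35]).round(1),ray('top',*(c[j]+[u-35,v-35]),h).round(1),stt[j,4])
C=[((a-266)/3.8+406,(b-266)/3.8+204) for a,b in [(289,301),(492,295),(509,495),(303,502)]]
W=np.array([ray('top',a,b,6)[:2] for a,b in C]); print(W.round(1),W.mean(0).round(1))
for a,b,z in [(432,374,70),(401,395,11)]: print(ray('top',(a-266)/3.8+406,(b-266)/3.8+204,z).round(1))
e=W[1]-W[0]; print(np.degrees(np.arctan2(e[1],e[0])))
for nm,(a,b,c,d_) in dict(plate=(321,101,430,48)).items():
    x=ray('top',(a-266)/3.8+389,b/3.8+299,10);y=ray('top',(c-266)/3.8+389,d_/3.8+299,10);e=y-x;print('plate side',np.linalg.norm(e),np.degrees(np.arctan2(e[1],e[0])))
x=ray('top',(124)/3.8+288,(454-266)/3.8+294,14);y=ray('top',176/3.8+288,(441-266)/3.8+294,14);e=y-x;print('collar side',np.linalg.norm(e),np.degrees(np.arctan2(e[1],e[0])))
for nm,u,v,h in [('bolt',275,287,46),('p1',379,261,5),('p2',379,321,5)]: print(nm,ray('top',u,v,h).round())
# scene cam check
for n,P in [('fl',(627,-2,14)),('post',(640,-218,70))]: print(n,np.round(proj('scene',P),1))
```

```text
flange (328.1, 245.4) [623.5  -2.    8.4] rect [622.6  -1.7] [66.2 65.2] 88.6
  bore [328.1 245.8] [621.9  -1.9  14. ] 138
plate (424.6, 332.9) [ 460.4 -171.     6. ] rect [ 460.5 -170. ] [58.3 58.2] 23.6
  bore [424.4 332.9] [ 460.5 -169.8   10. ] 137
lt (226.9, 345.2) [447.6 182.3  15.6] rect [448.3 180.3] [38.  38.6] 0.2
  bore [226.9 345.2] [447.9 180.5  26. ] 126
collar (323.0, 328.9) [471.9  11.3   8.4] rect [471.8  11.4] [50.1 45.2] 43.9
  bore [323.2 328.5] [472.6  11.   14. ] 152
st (230.3, 232.4) [652.5 179.1   8.4] rect [651.7 178.2] [38.9 39. ] 44.9
  bore [230.3 232.3] [651.5 178.1  14. ] 109
[[ 681.2 -161.1]
 [ 681.8 -261.3]
 [ 582.4 -262. ]
 [ 581.4 -162.2]] [ 631.7 -211.7]
[ 631.1 -210.7   70. ]
[ 631.9 -211.8   11. ]
-89.67514075038602
plate side 57.95038532865307 -66.05929573412992
collar side 25.05245420917333 -77.59068089293454
bolt [546.  93.  46.]
p1 [593. -95.   5.]
p2 [483. -90.   5.]
fl [311. 256.]
post [418.6 281.2]
```

```bash
cat >> h.py <<'E'
def tool():
    s=ctrl.sense(); w,x,y,z=s['ee_rot']
    from scipy.spatial.transform import Rotation as Ro
    return s,Ro.from_quat([x,y,z,w]).as_matrix()
def shift(T,jaw=None):
    s,R=tool(); sh=R.T@(np.array(T,float)-s['eef_pos']); ja=np.degrees(np.arctan2(R[1,1],R[0,1]))
    yaw=0
    if jaw is not None: yaw=-((jaw-ja+90)%180-90)
    print('shift',sh.round(1),'yaw',round(yaw,1),'jaw now',round(ja,1),'pos',s['eef_pos'].round(1),'F',s['force'].round(1),'grip',round(s['grip_width'],3),'t',round(s['time_s'],2))
E
python3 -c "
from h import *
shift([622.5,-2,250])"
```

```text
shift [-596.3 -345.8   53.7] yaw 0 jaw now 73.1 pos [152.5 502.2 303.4] F [ 0.7  0.3 -0.2] grip 1.0 t 0.1
```

Request:
move_arm(
  series=[
    [[-596,-346,53],0,1],
    [[-596,-346,53],0,1],
    [[-596,-346,53],0,1],
    [[-596,-346,53],0,1],
    [[-596,-346,53],0,1],
    [[-596,-346,53],0,1],
    [[-596,-346,53],0,1],
    [[-596,-346,53],0,1],
    [[-596,-346,53],0,1],
    [[-596,-346,53],0,1],
  ],
  force=40,
)

```text
time_s: 1.35
eef_pos: [578.4, 44.7, 255.5]
ee_rot: [-0.0, 0.147, 0.989, 0.0]
force: [0.8, -0.1, 0.7]
grip_width: 1.001
```

```bash
python3 -c "
from h import *
shift([622.5,-2,250])"
```

```text
shift [-55.8 -31.8   5.5] yaw 0 jaw now 73.1 pos [578.4  44.7 255.5] F [ 0.8 -0.1  0.7] grip 1.001 t 1.35
```

Request:
move_arm(
  series=[
    [[-56,-32,5],0,0.9],
    [[-56,-32,5],0,0.9],
    [[-56,-32,5],0,0.9],
    [[-56,-32,5],0,0.9],
  ],
)

```text
time_s: 1.85
eef_pos: [621.0, 0.7, 251.4]
ee_rot: [0.0, 0.146, 0.989, 0.0]
force: [0.5, 0.6, 0.4]
grip_width: 0.903
```

Run:
```python
from h import *
shift([622.5,-2,150])
p,d=ctrl.capture('wrist'); save('w1',p); np.save('w1d.npy',d)
for P in [(622.5,-2,14),(631.5,-211.5,70),(631.5,-211.5,11)]: print(np.round(proj('wrist',P),1))
```

```text
shift [ -2.2  -2.2 101.4] yaw 0 jaw now 73.2 pos [621.    0.7 251.4] F [0.5 0.6 0.4] grip 0.903 t 1.85
[315.5 227.4]
[ 35.5 340.6]
[ 83.3 305.9]
```

View pics/w1.png

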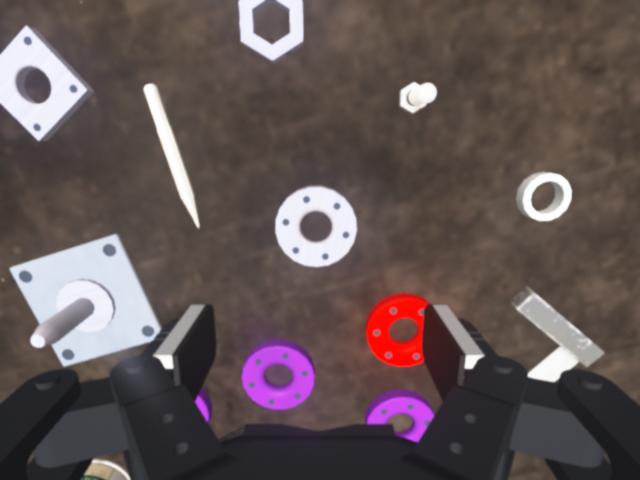

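Flange at (316,226), fixture boss at (85,305), post top (38,341); all agree with the top-camera positions to about 1.5 mm.

Run:
```python
from h import *
d=np.load('w1d.npy'); f,cx,cy,R,t=cam('wrist'); s,Rt=tool()
V,U=np.mgrid[:480,:640]; P=np.stack([(U-cx)/f*d,(V-cy)/f*d,d],-1)@R - R.T@t
Q=(P-s['eef_pos'])@Rt
for sl in [(slice(300,400),slice(150,220)),(slice(300,400),slice(420,490))]:
    q=Q[sl].reshape(-1,3); q=q[(d[sl].ravel()>0)&(q[:,2]<110)&(abs(q[:,1])<60)]
    o=q[np.argsort(-q[:,2])][:400]
    print(len(q),np.percentile(q[:,2],[50,90,98,100]).round(1),o[::40].round(1).tolist())
def bc(u,v,h): return ray('wrist',u,v,h).round(1)
print('flange',bc(316.2,226.3,14),'post',bc(38,341,70),'boss',bc(85,305,11))
```

```text
5048 [35.9 54.7 60.5 64.3] [[-7.3, -38.6, 64.3], [2.7, -38.0, 61.9], [-4.1, -38.3, 60.9], [4.4, -38.2, 60.1], [11.3, -41.4, 59.4], [3.9, -38.2, 58.7], [1.8, -38.2, 58.2], [-3.4, -38.1, 57.6], [11.2, -44.6, 57.1], [-5.6, -38.3, 56.5]]
5159 [35.6 54.5 60.5 64. ] [[2.8, 39.0, 64.0], [-5.5, 38.3, 62.0], [-7.0, 38.9, 60.9], [6.7, 38.8, 60.2], [-1.2, 38.8, 59.4], [-2.8, 38.7, 58.7], [11.2, 41.4, 57.9], [11.8, 39.1, 57.4], [11.3, 42.4, 56.9], [1.5, 38.2, 56.5]]
flange [621.8  -1.2  14. ] post [ 632.3 -209.9   70. ] boss [ 631.2 -209.7   11. ]
```

Request:
move_arm(
  series=[
    [[-1.6,-1.8,60],0,0.9],
    [[-1.6,-1.8,120],0,0.9],
    [[-1.6,-1.8,160],0,0.9],
    [[-1.6,-1.8,170],0,0.9],
    [[-1.6,-1.8,178],0,0.9],
    [[-1.6,-1.8,183],0,0.9],
    [[-1.6,-1.8,183],0,0.9],
  ],
)

```text
time_s: 2.78
eef_pos: [622.9, -2.7, 68.7]
ee_rot: [0.001, 0.147, 0.989, -0.0]
force: [-0.1, -0.4, 0.3]
grip_width: 0.9
```

Run:
```python
from h import *
shift([622,-1.5,68])
p,d=ctrl.capture('wrist'); save('w2',p)
```

```text
shift [1.2 0.9 0.7] yaw 0 jaw now 73.1 pos [622.9  -2.7  68.7] F [-0.1 -0.4  0.3] grip 0.9 t 2.77
```

View pics/w2.png

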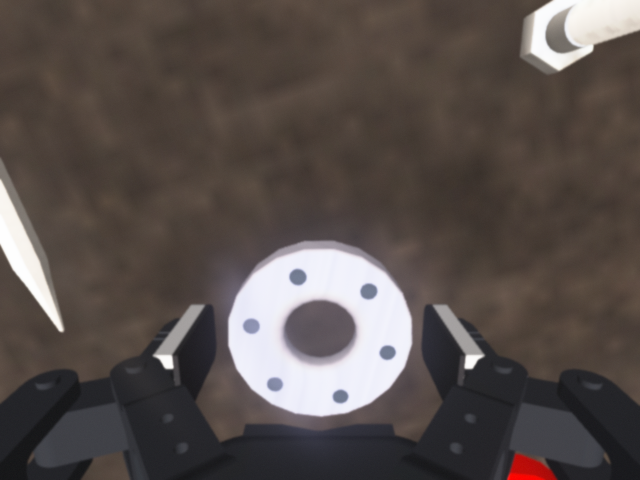

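The flange (320,328) sits between the pads. Closing.

Request:
move_arm(
  series=[
    [[0,0,0],0,0.6],
    [[0,0,0],0,0.6],
    [[0,0,0],0,0.6],
    [[0,0,0],0,0.6],
    [[0,0,-5],0,0.6],
    [[0,0,-30],0,0.6],
    [[0,0,-80],0,0.6],
    [[0,0,-100],0,0.6],
    [[0,0,-100],0,0.6],
  ],
  force=50,
)

```text
time_s: 3.95
eef_pos: [623.0, -2.8, 169.3]
ee_rot: [0.001, 0.147, 0.989, -0.0]
force: [-0.7, 0.6, -2.8]
grip_width: 0.721
```

Run:
```python
from h import *
shift([631.5,-210.7,165])
p,d=ctrl.capture('wrist'); save('w3',p)
f,cx,cy,R,t=cam('wrist'); s,Rt=tool()
V,U=np.mgrid[:480,:640]; P=np.stack([(U-cx)/f*d,(V-cy)/f*d,d],-1)@R - R.T@t
np.save('Q3.npy',(P-s['eef_pos'])@Rt)
Q=(P-s['eef_pos'])@Rt
for u,v in [(320,250),(320,390),(260,330),(380,330),(320,330)]: print(u,v,Q[v,u].round(1))
```

```text
shift [ -68.5 -196.5    4.5] yaw 0 jaw now 73.1 pos [623.   -2.8 169.3] F [-0.7  0.6 -2.8] grip 0.721 t 3.95
320 250 [31.9  0.7 57. ]
320 390 [-21.4   0.7  55.9]
260 330 [  2.6 -20.5  56.7]
380 330 [ 2.7 21.9 56.6]
320 330 [-56.6   1.2 169.5]
```

View pics/w3.png

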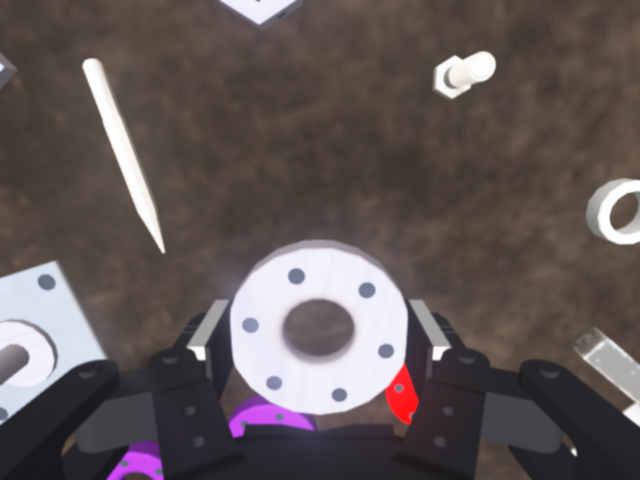

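```bash
cat >> h.py <<'E'
def toolpt(u,v,zt):
    s,Rt=tool(); P=ray('wrist',u,v,s['eef_pos'][2]-zt); return (P-s['eef_pos'])@Rt
def hold(fx,fy,pts,zt,z):
    s,Rt=tool(); o=np.mean([toolpt(u,v,zt) for u,v in pts],0); o[2]=0
    print('offset in tool',o.round(1)); T=np.array([fx,fy,0])-Rt@o; T[2]=z; shift(T)
E
python3 - <<'E'
from h import *
p=cv2.imread('pics/w3.png').min(2); m=(p<150).astype(np.uint8); k,lab,st,c=cv2.connectedComponentsWithStats(m)
i=lab[327,319]; print(c[i],st[i]); print(toolpt(*c[i],56.5))
Q=np.load('Q3.npy'); print(Q[265:410:20,320].round(1))
print(toolpt(229,330,56.5),toolpt(407,330,56.5),toolpt(320,413,56.5),toolpt(319,250,56.5))
hold(631.5,-210.7,[(319,326.5)],56.5,150)
E
```

```text
[317.76066351 328.68335308] [ 283  299   71   60 3376]
[ 3.20440196 -0.09659313 56.50072603]
[[ 26.9   0.7  56.4]
 [ 20.1   0.7  55.4]
 [-38.9   1.2 170.3]
 [-53.7   1.2 171. ]
 [-67.8   1.2 169.5]
 [-13.4   0.7  59.8]
 [-19.7   0.7  56.6]
 [-27.    0.7  54.9]]
[  2.6948698  -31.39394018  56.50245301] [ 2.68954066 31.36999238 56.49875929] [-31.78322195   0.72712323  56.49282901] [32.07333389  0.33087157 56.50717686]
offset in tool [4.1 0.3 0. ]
shift [ -73.2 -196.8   17.6] yaw 0 jaw now 73.1 pos [622.4  -2.7 167.6] F [-0.1 -0.  -2.7] grip 0.721 t 4.0
```

Request:
move_arm(
  series=[
    [[-18,-49,0],0,0.6],
    [[-36,-98,0],0,0.6],
    [[-53,-147,0],0,0.6],
    [[-66,-185,0],0,0.6],
    [[-70.5,-197,0],0,0.6],
    [[-70.5,-197,5],0,0.6],
    [[-70.5,-197,5],0,0.6],
  ],
)

```text
time_s: 4.88
eef_pos: [632.6, -210.1, 161.7]
ee_rot: [-0.001, 0.146, 0.989, 0.001]
force: [0.2, -0.1, -3.0]
grip_width: 0.721
```

Run:
```python
from h import *
hold(631.5,-210.7,[(319,328.5)],56.5,150)
p,d=ctrl.capture('wrist'); save('w4',p)
p,d=ctrl.capture('scene'); save('s4',cv2.resize(p[180:380,300:520],(660,600)))
```

```text
offset in tool [3.2 0.3 0. ]
shift [-2.4 -1.3 11.7] yaw 0 jaw now 73.2 pos [ 632.6 -210.1  161.7] F [ 0.2 -0.1 -3. ] grip 0.721 t 4.88
```

View pics/w4.png

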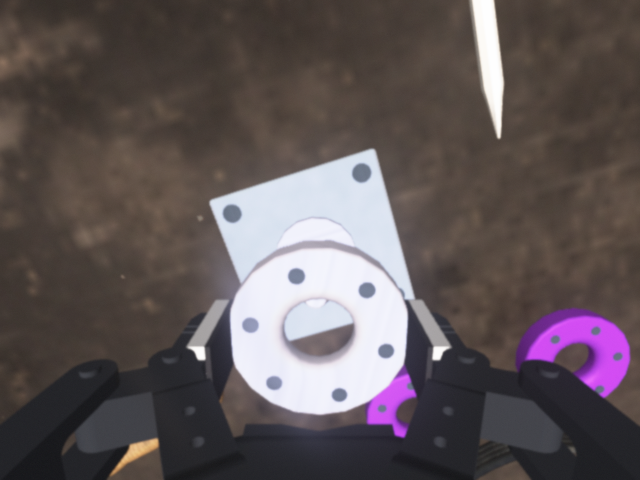

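View pics/s4.png

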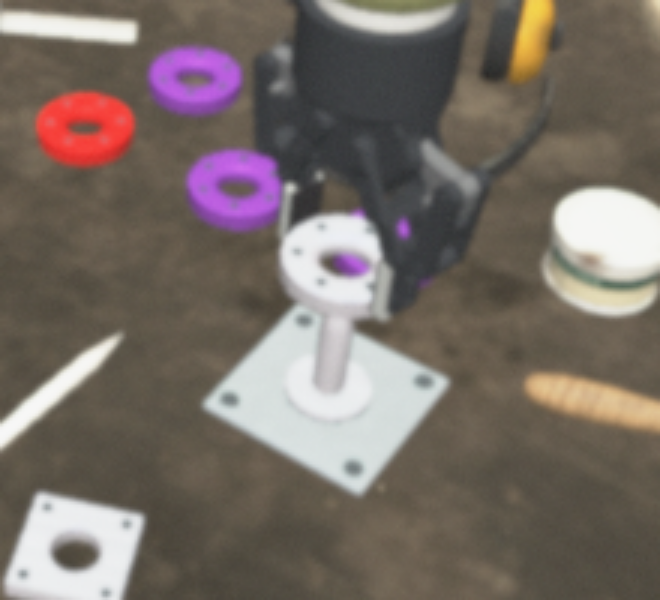

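```bash
python3 - <<'E'
from h import *
for u,v in [(210,202),(375,150)]: print('foot corner',ray('wrist',u,v,6).round(1))
print('pred post top',np.round(proj('wrist',(631.5,-210.7,70)),1))
for s in [(-50,50),(-50,-50)]: print(np.round(proj('wrist',(631.5+s[0],-210.7+s[1],6)),1))
x=[(632.6,-210.1)]
# scene view: predicted ring centre top & post top
print(np.array(proj('scene',(631.5,-210.7,70))), np.array(proj('scene',(631.5,-210.7,11))))
E
python3 -c "
import cv2;p=cv2.imread('pics/w4.png')[270:370,270:370];cv2.imwrite('pics/w4c.png',cv2.resize(p,(600,600),interpolation=cv2.INTER_CUBIC))"
```

```text
foot corner [ 584.5 -260.8    6. ]
foot corner [ 583.8 -162.3    6. ]
pred post top [316.2 294.1]
[376.7 145.1]
[208.3 197. ]
[411.78275836 282.12676374] [408.02289394 307.38151593]
```

View pics/w4c.png

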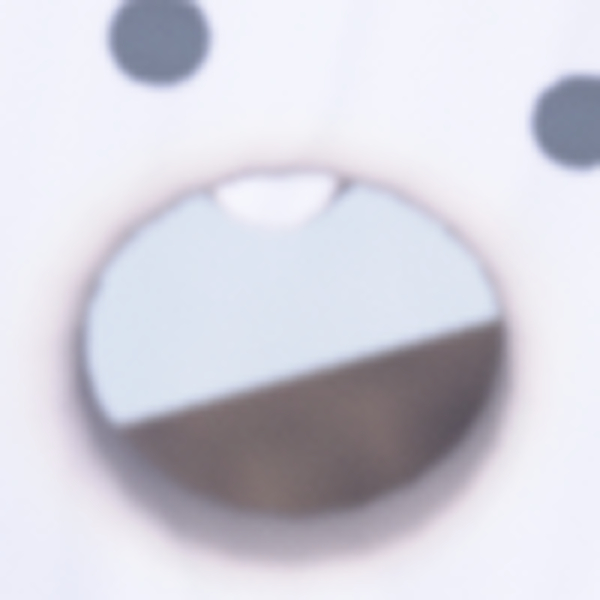

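Request:
move_arm(
  series=[
    [[-1.9,-1.1,0],0,0.6],
    [[-1.9,-1.1,15],0,0.6],
    [[-1.9,-1.1,30],0,0.6],
    [[-1.9,-1.1,42],0,0.6],
    [[-1.9,-1.1,42],0,0.6],
  ],
)

```text
time_s: 5.6
eef_pos: [633.9, -213.0, 119.4]
ee_rot: [-0.001, 0.147, 0.989, 0.0]
force: [1.2, -0.1, -2.3]
grip_width: 0.722
```

Run:
```python
from h import *
shift([633,-211.7,82])
p,d=ctrl.capture('wrist'); save('w5',p[240:430,200:440].repeat(3,0).repeat(3,1))
```

```text
shift [ 1.1  1.  37.4] yaw 0 jaw now 73.1 pos [ 633.9 -213.   119.4] F [ 1.2 -0.1 -2.3] grip 0.722 t 5.6
```

View pics/w5.png

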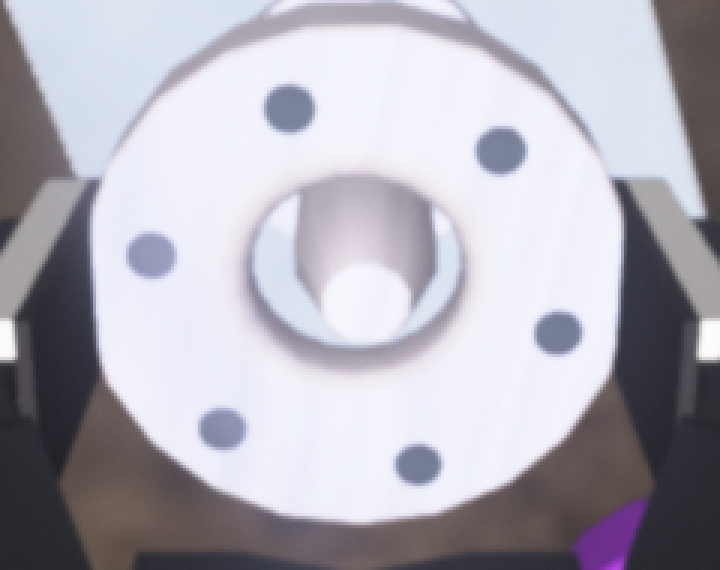

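Run:
```python
from h import *
s,Rt=tool()
a=ray('wrist',321.7,341,70);b=ray('wrist',318.9,330.8,s['eef_pos'][2]-56.5); print(a,b,Rt.T@(a-b))
```

```text
[ 632.92774482 -211.51738586   70.        ] [ 632.03370871 -212.22820364   63.98464537] [-0.64446892  0.94089433 -6.01568213]
```

Request:
move_arm(
  series=[
    [[-0.6,0.9,15],0,0.6],
    [[-0.6,0.9,28],0,0.6],
    [[-0.6,0.9,33],0,0.6],
    [[-0.6,0.9,35.5],0,0.6],
    [[-0.6,0.9,36.5],0,0.6],
    [[-0.6,0.9,36.5],0,0.6],
  ],
)

```text
time_s: 6.4
eef_pos: [635.1, -212.6, 84.8]
ee_rot: [-0.0, 0.147, 0.989, -0.0]
force: [-3.8, 0.4, -0.1]
grip_width: 0.722
```

Request:
move_arm(
  series=[
    [[0,0,0],0,0.8],
    [[0,0,0],0,0.8],
    [[0,0,0],0,0.8],
  ],
)

```text
time_s: 6.78
eef_pos: [635.5, -212.7, 84.9]
ee_rot: [0.001, 0.147, 0.989, -0.0]
force: [-0.3, -0.1, -0.6]
grip_width: 0.8
```

Run:
```python
from h import *
shift([633,-211.7,82])
p,d=ctrl.capture('wrist'); save('w6',p)
```

```text
shift [2.7 0.2 2.9] yaw 0 jaw now 73.1 pos [ 635.5 -212.7   84.9] F [-0.3 -0.1 -0.6] grip 0.8 t 6.78
```

View pics/w6.png

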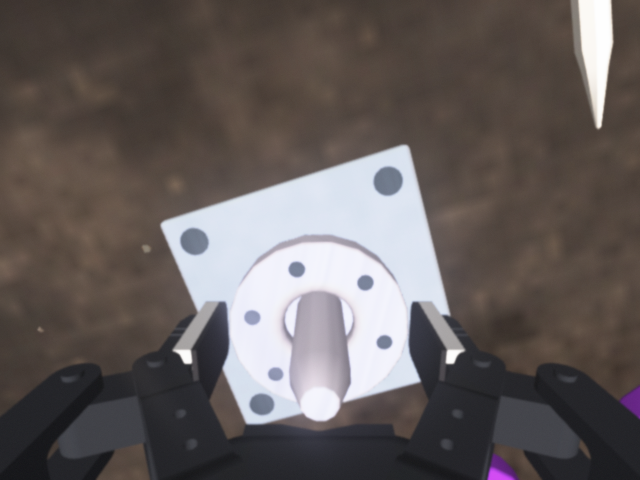

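Run:
```python
from h import *
s,Rt=tool()
print('post in tool',toolpt(320,403,s['eef_pos'][2]-70), ray('wrist',320,403,70))
shift([460.5,-170,165],113.6)
```

```text
post in tool [ 4.4515588   0.54272041 14.76104849] [ 631.3118325  -210.85622431   70.        ]
shift [179.7 -10.  -80.4] yaw -40.5 jaw now 73.1 pos [ 635.4 -212.7   84.8] F [-0.3  0.1  0.2] grip 0.8 t 6.83
```

Request:
move_arm(
  series=[
    [[0,0,-10],0,0.8],
    [[0,0,-50],0,0.8],
    [[0,0,-80],0,0.8],
    [[0,0,-80],0,0.8],
  ],
)

```text
time_s: 7.32
eef_pos: [636.1, -213.0, 167.9]
ee_rot: [0.003, 0.147, 0.989, -0.001]
force: [-0.1, -0.6, 0.3]
grip_width: 0.802
```

Request:
move_arm(
  series=[
    [[60,-3,0],-10,0.8],
    [[120,-6,0],-20,0.8],
    [[170,-10,0],-30,0.8],
    [[180,-10,0],-40.5,0.8],
    [[180,-10,0],-40.5,0.8],
    [[180,-10,0],-40.5,0.8],
  ],
)

```text
time_s: 8.07
eef_pos: [460.6, -170.1, 164.3]
ee_rot: [0.0, -0.203, 0.979, -0.0]
force: [0.1, -0.4, -0.1]
grip_width: 0.798
```

Run:
```python
from h import *
p,d=ctrl.capture('wrist'); save('w7',p)
p,d=ctrl.capture('top'); save('t7',cv2.resize(p[180:300,360:520],(800,600)))
shift([460.5,-170,69.5],113.6)
print(proj('wrist',(460.5,-170,10)))
```

```text
shift [ 0.   0.  94.7] yaw -0.1 jaw now 113.5 pos [ 460.5 -170.   164.2] F [ 1.4 -0.1  0.1] grip 0.802 t 8.18
(np.float64(317.67373427022125), np.float64(255.2810529371643))
```

View pics/w7.png

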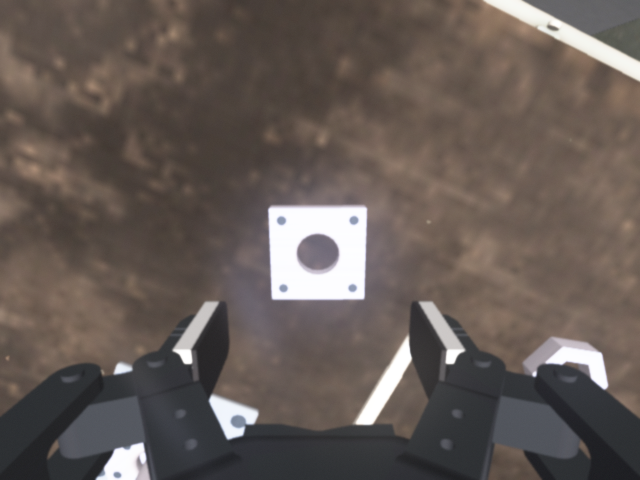

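View pics/t7.png

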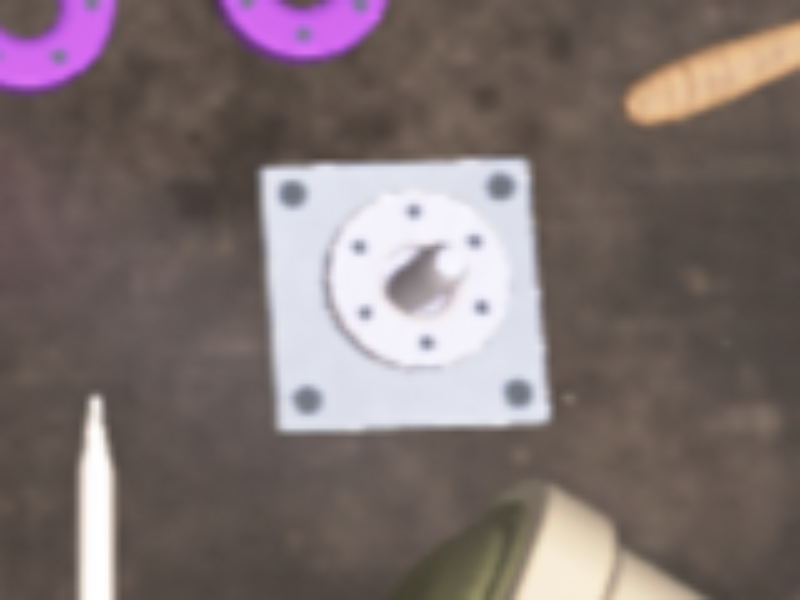

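Request:
move_arm(
  series=[
    [[0.5,0,40],0,0.8],
    [[0.5,0,75],0,0.8],
    [[0.5,0,88],0,0.8],
    [[0.5,0,93],0,0.8],
    [[0.5,0,95.5],0,0.8],
    [[0.5,0,95.5],0,0.8],
  ],
)

```text
time_s: 8.93
eef_pos: [459.9, -170.3, 69.6]
ee_rot: [0.0, -0.205, 0.979, -0.0]
force: [-0.4, -0.2, 0.3]
grip_width: 0.801
```

Run:
```python
from h import *
p,d=ctrl.capture('wrist'); save('w8',p)
shift([460.5,-170,68.5],113.6)
print(proj('wrist',(460.5,-170,10)))
```

```text
shift [-0.6 -0.   1.2] yaw 0.0 jaw now 113.6 pos [ 459.9 -170.2   69.7] F [-0.6  0.6  0.9] grip 0.799 t 8.97
(np.float64(317.5297636425481), np.float64(333.53654955358877))
```

View pics/w8.png

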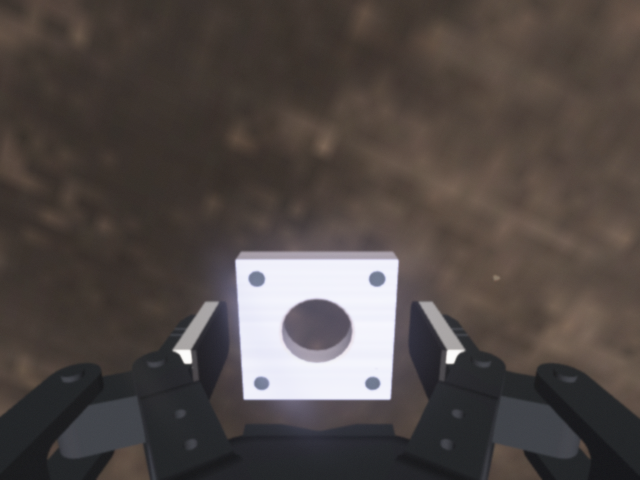

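Request:
move_arm(
  series=[
    [[0,0,0],0,0.5],
    [[0,0,0],0,0.5],
    [[0,0,0],0,0.5],
    [[0,0,0],0,0.5],
    [[0,0,-5],0,0.5],
    [[0,0,-40],0,0.5],
    [[0,0,-95],0,0.5],
    [[0,0,-105],0,0.5],
    [[0,0,-105],0,0.5],
  ],
)

```text
time_s: 10.1
eef_pos: [459.4, -170.0, 173.9]
ee_rot: [0.0, -0.205, 0.979, -0.0]
force: [0.2, 0.1, -2.9]
grip_width: 0.639
```

Run:
```python
from h import *
p,d=ctrl.capture('wrist'); save('w9',p)
m=(p.min(2)<150).astype(np.uint8); k,lab,st,c=cv2.connectedComponentsWithStats(m); i=lab[328,318]; print(c[i],st[i])
s,Rt=tool()
zt=s['eef_pos'][2]-0
print(toolpt(317,330,60),toolpt(317,400,60),toolpt(317,259,60), toolpt(238,330,60),toolpt(395,330,60))
hold(631.4,-210.8,[(317,330)],60,175)
```

```text
[319.45585216 325.99315537] [ 285  299   69   58 2922]
[ 0.61692112 -0.15543034 60.00043039] [-28.95727254  -0.1849233   59.97327358] [27.59193773 -0.12852942 60.02520049] [  0.65352151 -28.77407733  59.9597346 ] [ 0.58074535 28.13118784 60.04065404]
offset in tool [ 0.6 -0.2  0. ]
shift [-142.1 -106.4   -2.3] yaw 0 jaw now 113.6 pos [ 459.1 -169.8  173. ] F [ 0.6 -0.  -2.9] grip 0.637 t 10.15
```

View pics/w9.png

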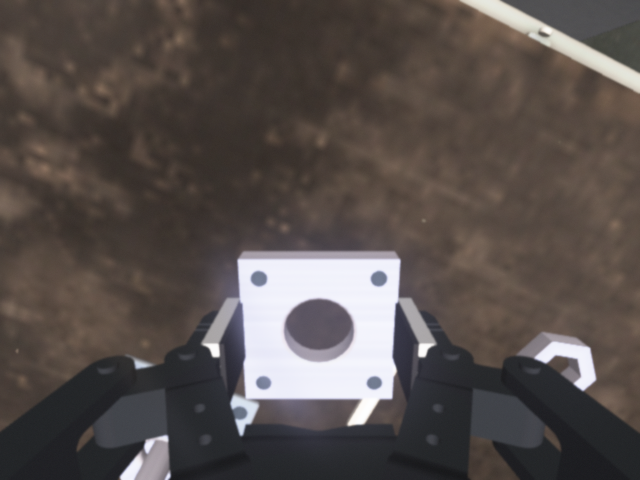

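Request:
move_arm(
  series=[
    [[-45,-34,0],0,0.5],
    [[-90,-68,0],0,0.5],
    [[-130,-98,0],0,0.5],
    [[-141.5,-106.5,0],0,0.5],
    [[-141.5,-106.5,20],0,0.5],
    [[-141.5,-106.5,25],0,0.5],
    [[-141.5,-106.5,25],0,0.5],
  ],
)

```text
time_s: 11.02
eef_pos: [631.5, -210.8, 147.9]
ee_rot: [-0.001, -0.205, 0.979, 0.001]
force: [0.4, 0.1, -2.6]
grip_width: 0.639
```

Run:
```python
from h import *
p,d=ctrl.capture('wrist'); save('w10',p)
hold(631.4,-210.8,[(317,330)],60,95)
print(proj('wrist',(631.4,-210.8,70)))
```

```text
offset in tool [ 0.6 -0.1  0. ]
shift [-0.4  0.4 53.8] yaw 0 jaw now 113.6 pos [ 631.8 -211.   148.8] F [ 0.4  0.1 -1.8] grip 0.636 t 11.07
(np.float64(318.18298057481076), np.float64(308.99321750674864))
```

View pics/w10.png

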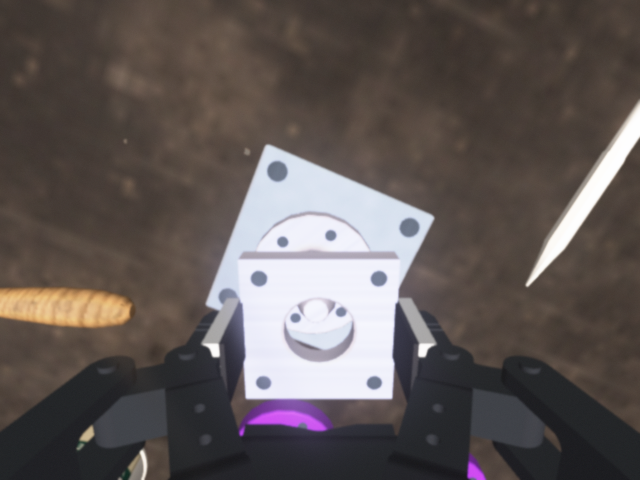

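Request:
move_arm(
  series=[
    [[-0.3,-0.6,0],0,0.5],
    [[-0.3,-0.6,15],0,0.5],
    [[-0.3,-0.6,30],0,0.5],
    [[-0.3,-0.6,42],0,0.5],
    [[-0.3,-0.6,48],0,0.5],
    [[-0.3,-0.6,51],0,0.5],
    [[-0.3,-0.6,52.5],0,0.5],
    [[-0.3,-0.6,52.5],0,0.5],
  ],
)

```text
time_s: 12.08
eef_pos: [632.5, -211.4, 96.7]
ee_rot: [0.0, -0.205, 0.979, -0.0]
force: [0.0, -0.1, -2.0]
grip_width: 0.639
```

Run:
```python
from h import *
p,d=ctrl.capture('wrist'); save('w11',p)
p,d=ctrl.capture('scene'); save('s11',cv2.resize(p[210:360,320:520],(800,600)))
shift([631.4,-210.8,94.7])
```

```text
shift [0.8 1.1 2.1] yaw 0 jaw now 113.6 pos [ 632.5 -211.5   96.8] F [ 0.5 -0.7 -2.4] grip 0.639 t 12.18
```

View pics/w11.png

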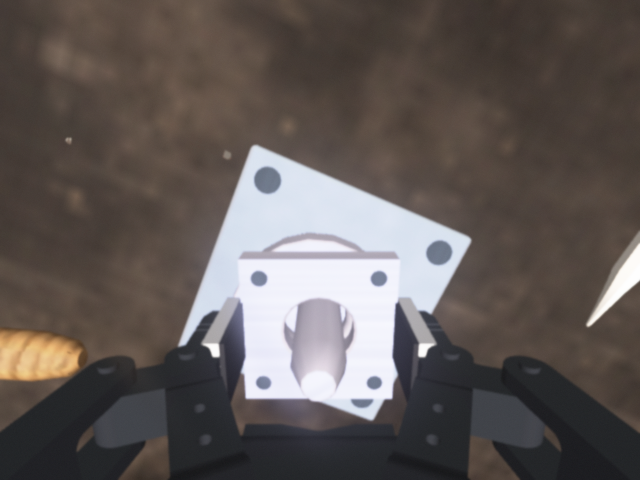

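View pics/s11.png

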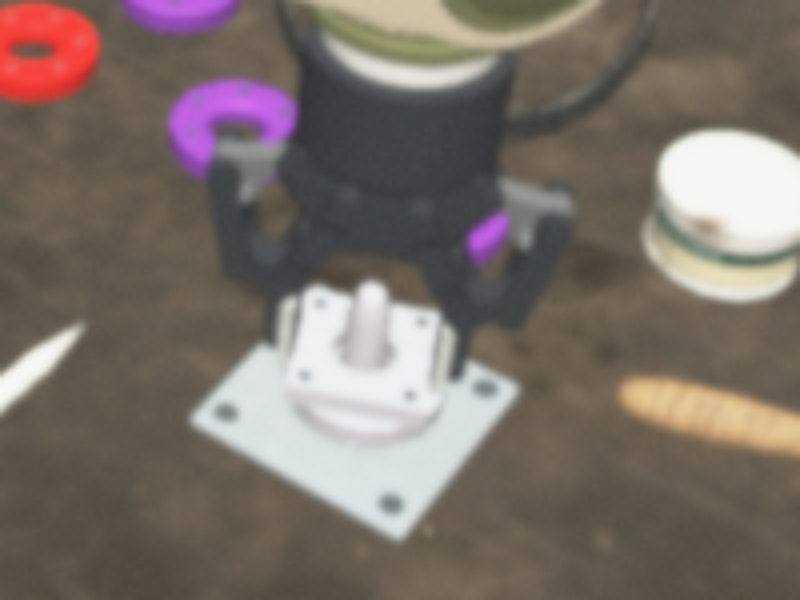

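Request:
move_arm(
  series=[
    [[0.5,0.5,1],0,0.5],
    [[0.5,0.5,1.7],0,0.5],
    [[0.5,0.5,1.7],0,0.5],
    [[0.5,0.5,1.7],0,0.75],
    [[0.5,0.5,1.7],0,0.75],
    [[0.5,0.5,1.7],0,0.75],
    [[0.5,0.5,-5],0,0.75],
    [[0.5,0.5,-50],0,0.75],
    [[0.5,0.5,-90],0,0.75],
    [[0.5,0.5,-90],0,0.75],
  ],
)

```text
time_s: 13.42
eef_pos: [632.8, -211.6, 190.7]
ee_rot: [0.003, -0.205, 0.979, -0.002]
force: [0.1, -0.5, -0.6]
grip_width: 0.747
```

Run:
```python
from h import *
shift([447.9,180.5,190],73.1)
```

```text
shift [ 12.3 433.3  -1.8] yaw 40.5 jaw now 113.6 pos [ 632.8 -211.6  190.7] F [ 0.1 -0.5 -0.6] grip 0.747 t 13.43
```

Request:
move_arm(
  series=[
    [[2,62,0],10,0.65],
    [[4,124,0],20,0.65],
    [[6,186,0],30,0.65],
    [[7,248,0],40.5,0.65],
    [[9,310,0],40.5,0.65],
    [[11,372,0],40.5,0.65],
    [[12,425,0],40.5,0.65],
    [[12.3,433.3,0],40.5,0.65],
    [[12.3,433.3,10],40.5,0.65],
    [[12.3,433.3,10],40.5,0.65],
  ],
)

```text
time_s: 14.68
eef_pos: [447.1, 179.9, 175.3]
ee_rot: [-0.001, 0.148, 0.989, -0.0]
force: [0.1, 0.9, -0.5]
grip_width: 0.655
```

Run:
```python
from h import *
p,d=ctrl.capture('wrist'); save('w12',p)
p,d=ctrl.capture('top'); save('t12',cv2.resize(p[180:300,360:520],(800,600)))
shift([447.9,180.5,83],73.1)
print(proj('wrist',(447.9,180.5,26)))
```

```text
shift [-0.4  0.6 93.1] yaw -0.1 jaw now 73.0 pos [447.4 180.  176.1] F [ 0.6 -0.   0. ] grip 0.642 t 14.78
(np.float64(319.3191425704967), np.float64(258.5056338244066))
```

View pics/w12.png

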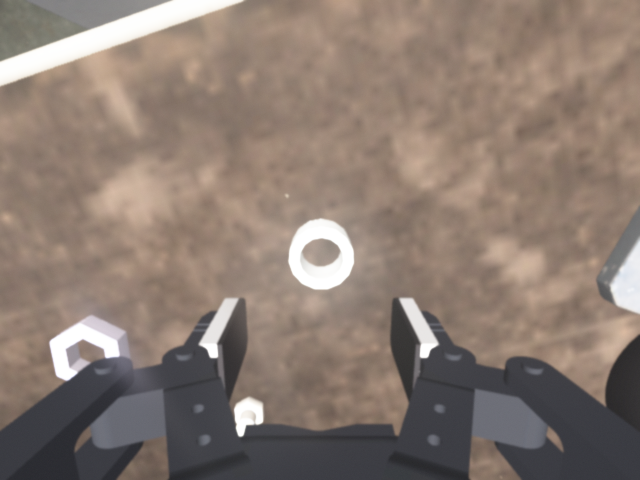

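View pics/t12.png

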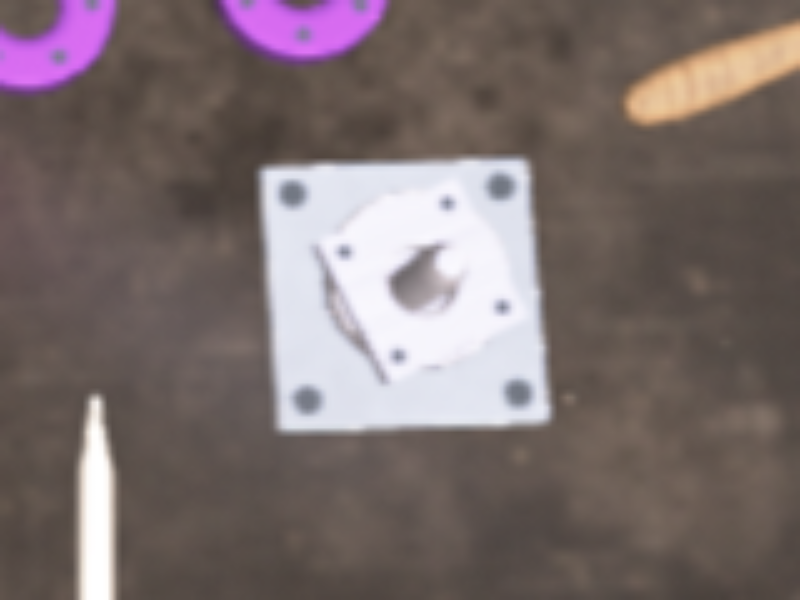

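Plate is on the flange, threaded on the post. Tube top at (321,257), as expected.

Request:
move_arm(
  series=[
    [[0,1,40],0,0.65],
    [[0,1,75],0,0.65],
    [[0,1,90],0,0.65],
    [[0,1,95],0,0.65],
    [[0,1,95],0,0.65],
  ],
)

```text
time_s: 15.4
eef_pos: [447.7, 181.9, 82.1]
ee_rot: [0.001, 0.147, 0.989, 0.0]
force: [0.5, 0.2, -0.5]
grip_width: 0.653
```

Run:
```python
from h import *
p,d=ctrl.capture('wrist'); save('w13',p)
shift([447.9,180.5,81],73.1)
print(proj('wrist',(447.9,180.5,26)))
```

```text
shift [-0.5 -1.3  1.4] yaw 0.0 jaw now 73.1 pos [447.8 181.9  82.4] F [-0.4 -0.2 -1.2] grip 0.649 t 15.45
(np.float64(314.1237837318537), np.float64(338.1265138536428))
```

View pics/w13.png

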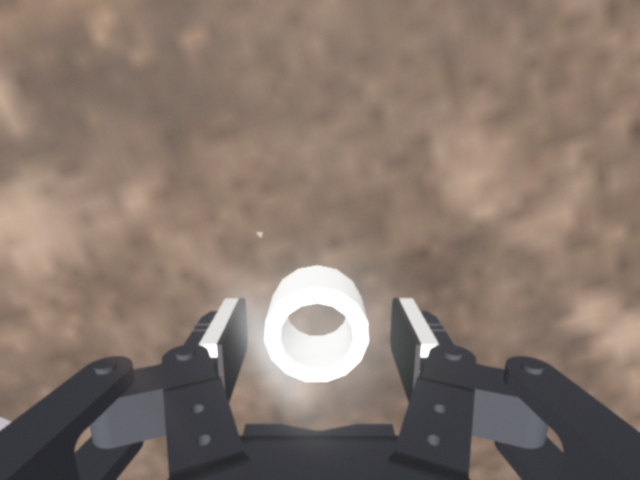

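Request:
move_arm(
  series=[
    [[0,0,0],0,0.3],
    [[0,0,0],0,0.3],
    [[0,0,0],0,0.3],
    [[0,0,0],0,0.3],
    [[0,0,0],0,0.3],
    [[0,0,-5],0,0.3],
    [[0,0,-40],0,0.3],
    [[0,0,-95],0,0.3],
    [[0,0,-105],0,0.3],
    [[0,0,-105],0,0.3],
  ],
  force=40,
)

```text
time_s: 16.7
eef_pos: [447.1, 182.0, 186.5]
ee_rot: [0.0, 0.147, 0.989, 0.0]
force: [-0.4, 0.4, -2.0]
grip_width: 0.397
```

Run:
```python
from h import *
p,d=ctrl.capture('wrist'); save('w14',p)
zt=82-26
print(toolpt(317,337,zt),toolpt(317,382,zt),toolpt(317,290,zt))
hold(631.4,-210.8,[(317,337)],zt,185)
```

```text
[ 0.21234692 -0.34682823 56.00056583] [-18.03634856  -0.36553191  55.97575946] [17.99532829 -0.32860188 56.02473913]
offset in tool [ 0.2 -0.3  0. ]
shift [-291.  -321.7    0.4] yaw 0 jaw now 73.1 pos [446.8 181.8 185.6] F [-0.3 -0.3 -1.8] grip 0.397 t 16.75
```

View pics/w14.png

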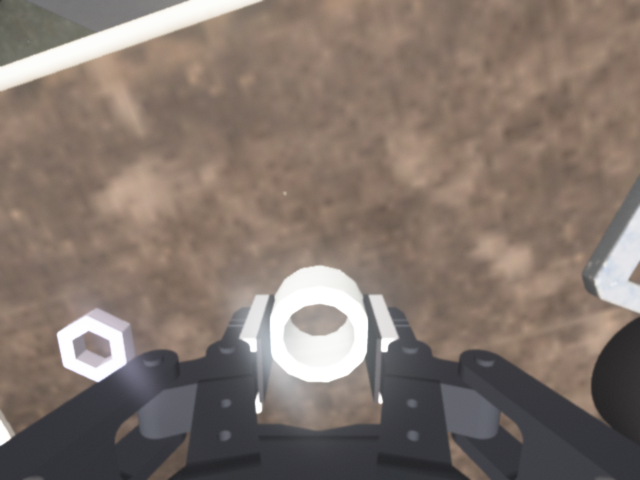

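Request:
move_arm(
  series=[
    [[-41,-45,0],0,0.3],
    [[-82,-90,0],0,0.3],
    [[-123,-136,0],0,0.3],
    [[-164,-181,0],0,0.3],
    [[-205,-227,0],0,0.3],
    [[-246,-272,0],0,0.3],
    [[-280,-310,0],0,0.3],
    [[-291,-322,0],0,0.3],
    [[-291,-322,20],0,0.3],
    [[-291,-322,20],0,0.3],
  ],
)

```text
time_s: 18.0
eef_pos: [631.1, -210.4, 162.8]
ee_rot: [-0.003, 0.147, 0.989, 0.001]
force: [-0.2, 0.4, -1.5]
grip_width: 0.399
```

Run:
```python
from h import *
p,d=ctrl.capture('wrist'); save('w15',p)
hold(631.4,-210.8,[(318,337)],56,117)
print(proj('wrist',(631.4,-210.8,70)))
```

```text
offset in tool [0.2 0.  0. ]
shift [-0.3 -0.5 47.5] yaw 0 jaw now 73.1 pos [ 631.6 -210.4  164.5] F [-0.3 -0.4 -0.8] grip 0.396 t 18.05
(np.float64(316.93066440942647), np.float64(295.70068690011607))
```

View pics/w15.png

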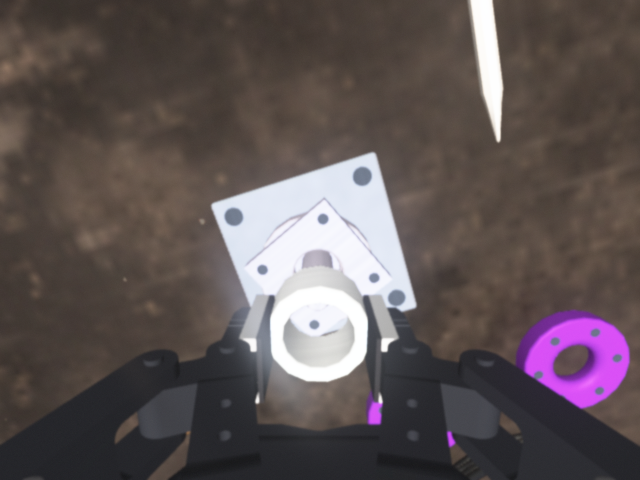

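Request:
move_arm(
  series=[
    [[-0.3,-0.5,5],0,0.3],
    [[-0.3,-0.5,15],0,0.3],
    [[-0.3,-0.5,24],0,0.3],
    [[-0.3,-0.5,24],0,0.3],
  ],
)

```text
time_s: 18.55
eef_pos: [632.0, -211.1, 141.4]
ee_rot: [-0.001, 0.147, 0.989, 0.0]
force: [0.6, 0.5, -0.6]
grip_width: 0.398
```

Run:
```python
from h import *
p,d=ctrl.capture('wrist'); save('w16',p[230:410,200:440].repeat(3,0).repeat(3,1))
hold(631.4,-210.8,[(318,337)],56,117)
print(proj('wrist',(631.4,-210.8,70)))
```

```text
offset in tool [ 0.2 -0.   0. ]
shift [ 0.7  0.2 25.1] yaw 0 jaw now 73.1 pos [ 632.2 -211.2  142.1] F [-1.2 -0.1 -1.3] grip 0.395 t 18.6
(np.float64(318.46910639882566), np.float64(315.36199211483915))
```

View pics/w16.png

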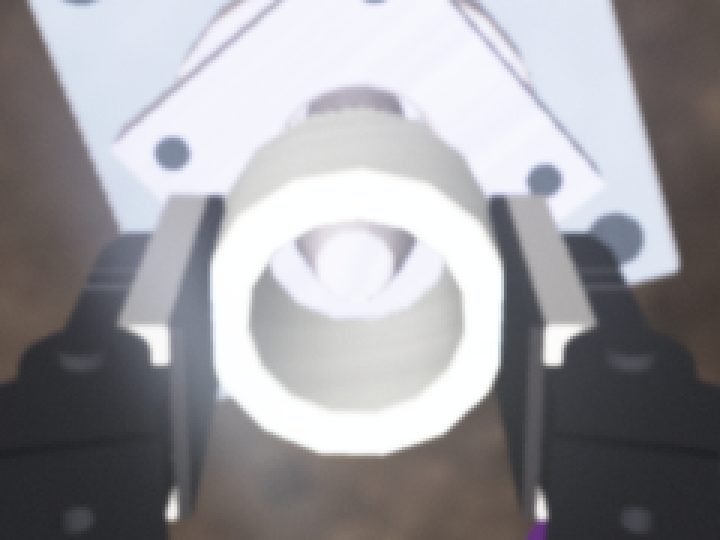

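Post tip is inside the bore, at pixel (318,316) against a prediction of (318.5,315.4). Lowering.

Request:
move_arm(
  series=[
    [[0.5,0.2,10],0,0.3],
    [[0.5,0.2,18],0,0.3],
    [[0.5,0.2,22],0,0.3],
    [[0.5,0.2,24],0,0.3],
    [[0.5,0.2,24],0,0.3],
  ],
)

```text
time_s: 19.23
eef_pos: [631.9, -211.0, 118.5]
ee_rot: [0.0, 0.147, 0.989, -0.0]
force: [-0.4, 0.0, -0.9]
grip_width: 0.4
```

Run:
```python
from h import *
p,d=ctrl.capture('scene'); save('s17',cv2.resize(p[210:360,320:520],(800,600)))
hold(631.4,-210.8,[(318,337)],56,117)
```

```text
offset in tool [ 0.2 -0.   0. ]
shift [0.3 0.  1.7] yaw 0 jaw now 73.1 pos [ 631.9 -211.   118.7] F [-0.5 -1.4 -1.9] grip 0.395 t 19.27
```

View pics/s17.png

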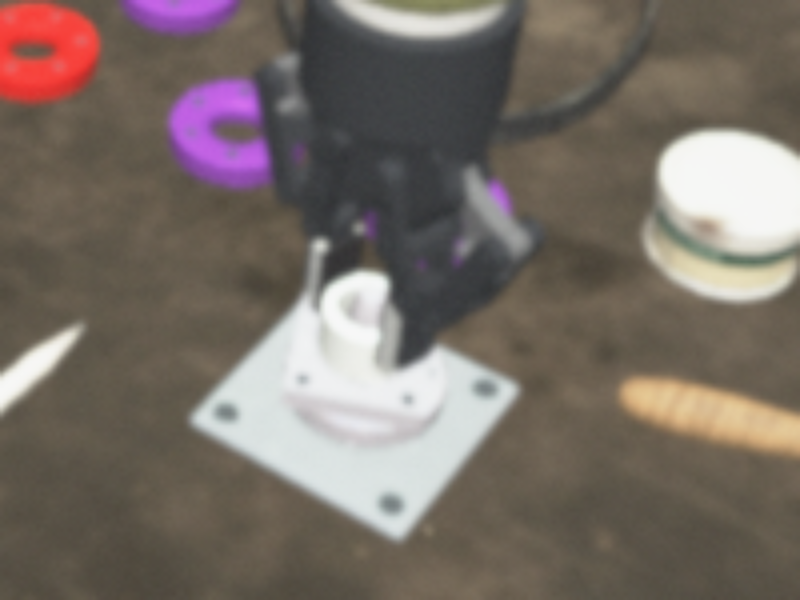

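Request:
move_arm(
  series=[
    [[0.2,0,1],0,0.3],
    [[0.2,0,1.6],0,0.3],
    [[0.2,0,1.6],0,0.55],
    [[0.2,0,1.6],0,0.55],
    [[0.2,0,1.6],0,0.55],
    [[0.2,0,-5],0,0.55],
    [[0.2,0,-40],0,0.55],
    [[0.2,0,-70],0,0.65],
    [[0.2,0,-70],0,0.65],
  ],
)

```text
time_s: 20.4
eef_pos: [632.4, -211.3, 191.6]
ee_rot: [0.003, 0.147, 0.989, -0.001]
force: [1.0, -1.1, -0.6]
grip_width: 0.65
```

Run:
```python
from h import *
shift([472.2,11.2,190],72.4)
```

```text
shift [217.9 166.3   0.3] yaw 0.7 jaw now 73.1 pos [ 632.4 -211.3  191.6] F [ 1.  -1.1 -0.6] grip 0.65 t 20.4
```

Request:
move_arm(
  series=[
    [[49,37,0],0,0.65],
    [[98,74,0],0.7,0.65],
    [[147,112,0],0.7,0.65],
    [[196,150,0],0.7,0.65],
    [[218,166.3,0],0.7,0.65],
    [[218,166.3,20],0.7,0.65],
    [[218,166.3,20],0.7,0.65],
  ],
)

```text
time_s: 21.28
eef_pos: [470.6, 11.9, 167.4]
ee_rot: [-0.002, 0.153, 0.988, 0.0]
force: [-0.2, 0.0, 0.7]
grip_width: 0.651
```

Run:
```python
from h import *
p,d=ctrl.capture('wrist'); save('w18',p)
p,d=ctrl.capture('top'); save('t18',cv2.resize(p[180:300,360:520],(800,600)))
shift([472.2,11.2,71],72.4)
print(proj('wrist',(472.2,11.2,14)))
```

```text
shift [-0.8  0.1 97.6] yaw -0.0 jaw now 72.4 pos [471.5  11.4 168.6] F [0.  0.4 0.4] grip 0.65 t 21.38
(np.float64(318.29215043493946), np.float64(256.8032954265688))
```

View pics/w18.png

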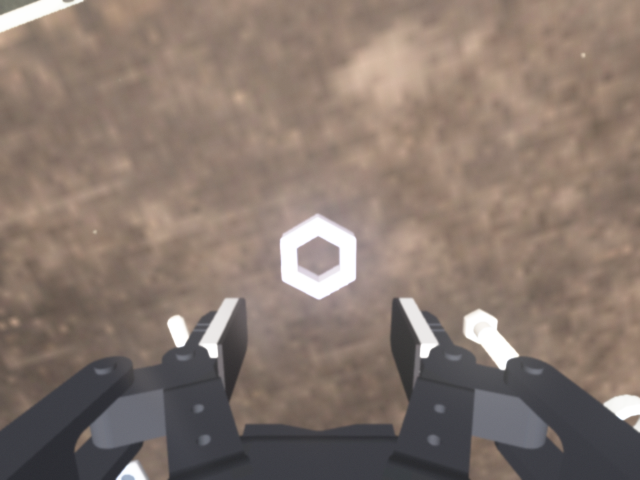

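View pics/t18.png

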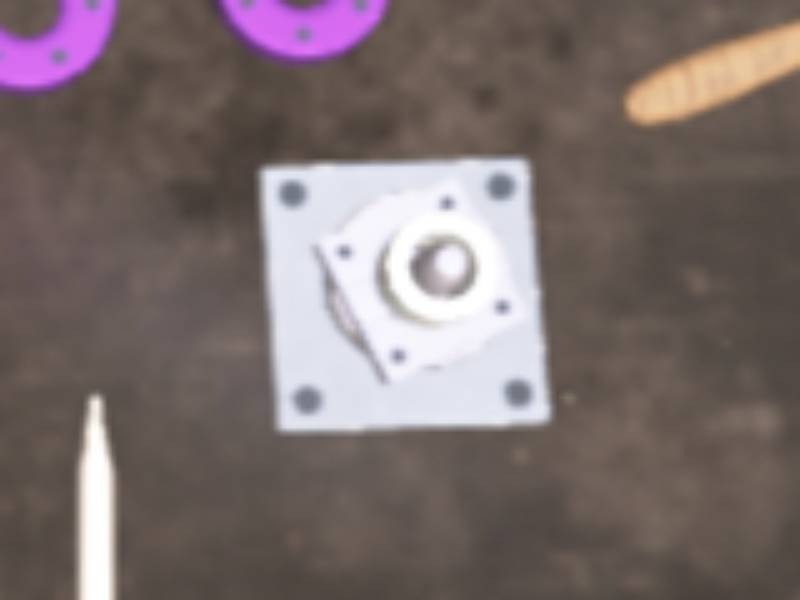

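Request:
move_arm(
  series=[
    [[-0.4,0.1,40],0,0.65],
    [[-0.4,0.1,75],0,0.65],
    [[-0.4,0.1,90],0,0.65],
    [[-0.4,0.1,95],0,0.65],
    [[-0.4,0.1,95],0,0.65],
  ],
)

```text
time_s: 22.0
eef_pos: [472.3, 11.4, 74.2]
ee_rot: [0.001, 0.153, 0.988, -0.0]
force: [-0.5, 1.1, -1.4]
grip_width: 0.65
```

Run:
```python
from h import *
p,d=ctrl.capture('wrist'); save('w19',p)
shift([472.2,11.2,73],72.4)
```

```text
shift [ 0.1 -0.2  1.4] yaw 0.0 jaw now 72.4 pos [472.3  11.4  74.4] F [-0.3 -0.  -0.1] grip 0.648 t 22.05
```

View pics/w19.png

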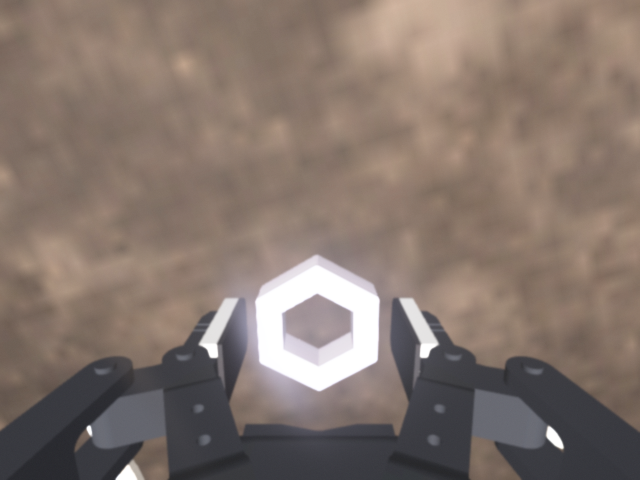

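Request:
move_arm(
  series=[
    [[0,0,0.5],0,0.35],
    [[0,0,0.5],0,0.35],
    [[0,0,0.5],0,0.35],
    [[0,0,0.5],0,0.35],
    [[0,0,0.5],0,0.35],
    [[0,0,-5],0,0.35],
    [[0,0,-40],0,0.35],
    [[0,0,-95],0,0.35],
    [[0,0,-115],0,0.35],
    [[0,0,-115],0,0.35],
  ],
)

```text
time_s: 23.3
eef_pos: [472.1, 11.5, 189.8]
ee_rot: [0.002, 0.153, 0.988, -0.0]
force: [0.0, -0.3, -1.5]
grip_width: 0.501
```

Run:
```python
from h import *
p,d=ctrl.capture('wrist'); save('w20',p)
zt=73.7-14
print(toolpt(319,329,zt),toolpt(319,390,zt),toolpt(319,267,zt))
hold(631.4,-210.8,[(319,329)],zt,190)
```

```text
[ 1.40262396  0.34400644 59.69926428] [-24.10272085   0.35062324  59.71306277] [25.02580126  0.33787792 59.68648404]
offset in tool [1.4 0.3 0. ]
shift [-220.9 -164.1   -1.4] yaw 0 jaw now 72.4 pos [471.6  11.6 188.5] F [ 0.  -0.  -2.3] grip 0.503 t 23.35
```

View pics/w20.png

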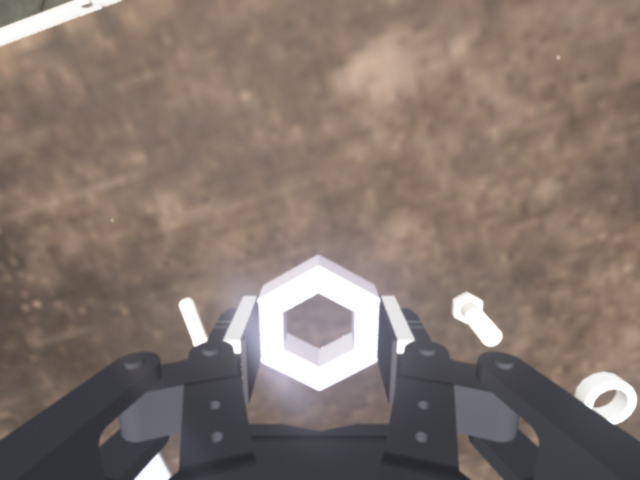

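Request:
move_arm(
  series=[
    [[-49,-37,0],0,0.35],
    [[-98,-73,0],0,0.35],
    [[-147,-110,0],0,0.35],
    [[-196,-146,0],0,0.35],
    [[-216,-161,0],0,0.35],
    [[-220.3,-164,5],0,0.35],
    [[-220.3,-164,25],0,0.35],
    [[-220.3,-164,25],0,0.35],
  ],
)

```text
time_s: 24.35
eef_pos: [631.1, -210.0, 160.9]
ee_rot: [-0.003, 0.153, 0.988, 0.001]
force: [1.1, -0.2, -1.8]
grip_width: 0.504
```

Run:
```python
from h import *
p,d=ctrl.capture('wrist'); save('w21',p)
hold(631.4,-210.8,[(319,329)],59.7,135)
print(proj('wrist',(631.4,-210.8,70)))
```

```text
offset in tool [1.4 0.3 0. ]
shift [-1.4 -0.9 27.5] yaw 0 jaw now 72.5 pos [ 631.6 -210.3  162.5] F [-1.  -0.3 -1. ] grip 0.501 t 24.4
(np.float64(316.6864198632568), np.float64(297.20117623491444))
```

View pics/w21.png

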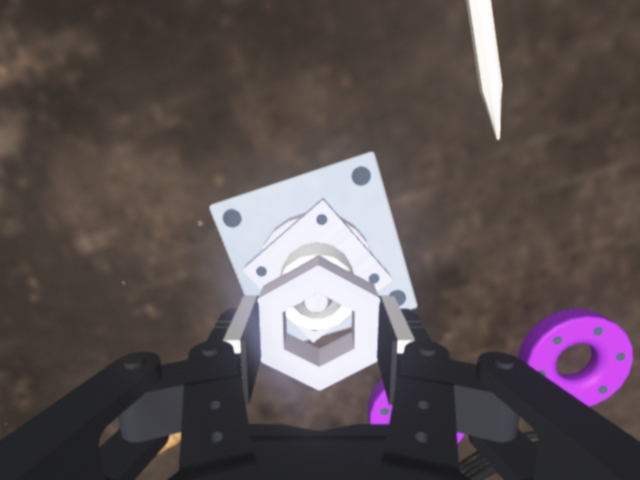

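Request:
move_arm(
  series=[
    [[-1.2,-0.9,5],0,0.35],
    [[-1.2,-0.9,13],0,0.35],
    [[-1.2,-0.9,20],0,0.35],
    [[-1.2,-0.9,20],0,0.35],
  ],
)

```text
time_s: 24.9
eef_pos: [632.8, -212.4, 142.6]
ee_rot: [-0.001, 0.153, 0.988, 0.0]
force: [0.5, -0.2, -0.5]
grip_width: 0.501
```

Run:
```python
from h import *
p,d=ctrl.capture('wrist'); save('w22',p[230:410,200:440].repeat(3,0).repeat(3,1))
hold(631.4,-210.8,[(319,329)],59.7,135)
print(proj('wrist',(631.4,-210.8,70)))
```

```text
offset in tool [1.4 0.4 0. ]
shift [0.7 0.8 8.2] yaw 0 jaw now 72.4 pos [ 633.  -212.6  143.2] F [-0.3 -0.2 -1.1] grip 0.501 t 24.95
(np.float64(321.0455153131068), np.float64(311.30926863154355))
```

View pics/w22.png

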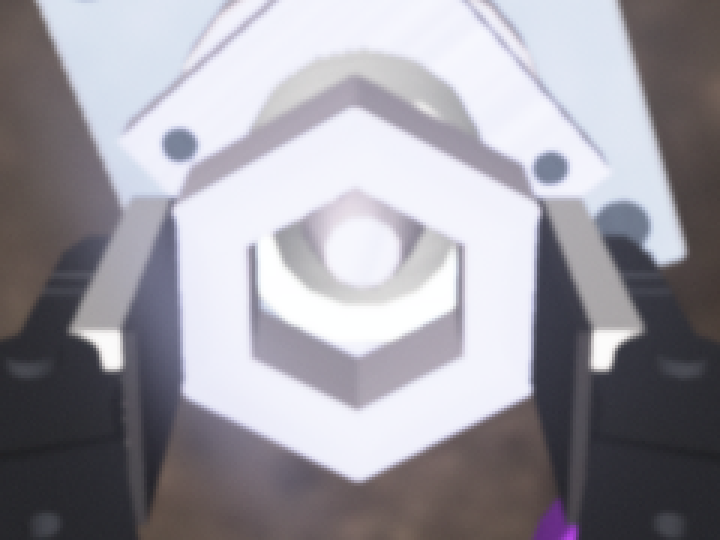

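Request:
move_arm(
  series=[
    [[0,0.7,3],0,0.35],
    [[0,0.7,5],0,0.35],
    [[0,0.7,6.5],0,0.35],
    [[0,0.7,7.5],0,0.35],
    [[0,0.7,7.5],0,0.35],
  ],
)

```text
time_s: 25.58
eef_pos: [633.3, -211.9, 135.9]
ee_rot: [-0.0, 0.153, 0.988, 0.0]
force: [-0.7, 0.4, -1.3]
grip_width: 0.503
```

Run:
```python
from h import *
p,d=ctrl.capture('wrist'); save('w23',p[230:410,200:440].repeat(3,0).repeat(3,1))
p,d=ctrl.capture('scene'); save('s23',cv2.resize(p[210:360,320:520],(800,600)))
hold(631.4,-210.8,[(319,329)],59.7,134.7)
print(proj('wrist',(631.4,-210.8,70)))
```

```text
offset in tool [1.4 0.4 0. ]
shift [0.8 0.2 1.3] yaw 0 jaw now 72.4 pos [ 633.3 -211.9  136. ] F [-0.1 -1.2 -2.1] grip 0.503 t 25.68
(np.float64(319.3993987054549), np.float64(319.11997475545513))
```

View pics/w23.png

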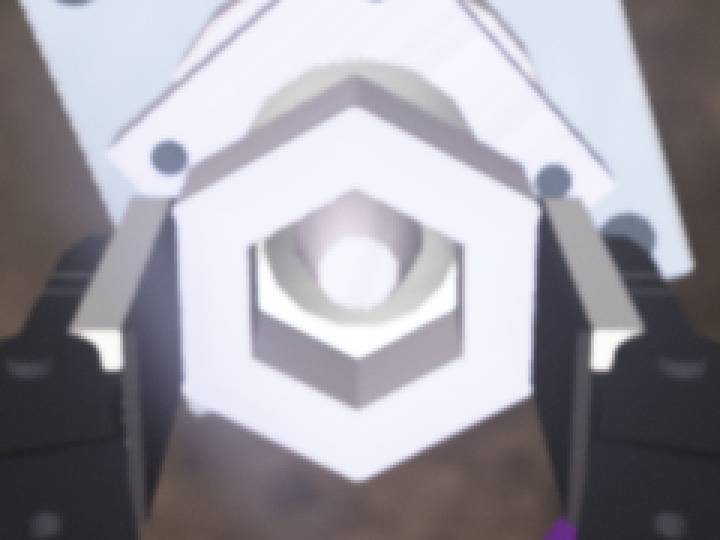

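View pics/s23.png

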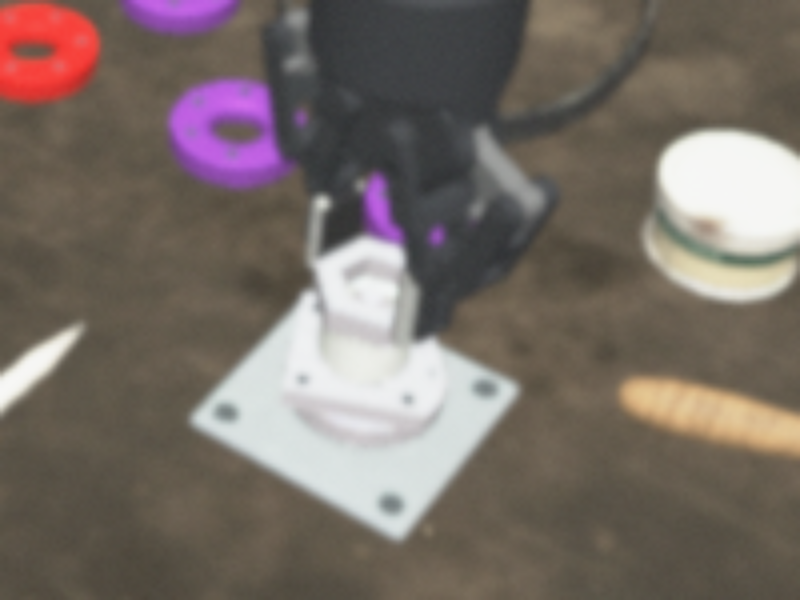

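The post is inside the hex bore (tip at 319,320). I'll set the collar down and release.

Request:
move_arm(
  series=[
    [[0.5,0.2,1],0,0.35],
    [[0.5,0.2,1.5],0,0.35],
    [[0.5,0.2,1.5],0,0.6],
    [[0.5,0.2,1.5],0,0.6],
    [[0.5,0.2,1.5],0,0.6],
    [[0.5,0.2,-5],0,0.65],
    [[0.5,0.2,-40],0,0.65],
    [[0.5,0.2,-80],0,0.65],
    [[110,60,-80],0,0.65],
    [[170,90,-80],0,0.65],
  ],
)

```text
time_s: 26.92
eef_pos: [544.5, -121.2, 216.6]
ee_rot: [0.001, 0.153, 0.988, -0.0]
force: [0.4, 0.1, 0.5]
grip_width: 0.652
```

Request:
move_arm(
  series=[
    [[60,0,0],0,0.65],
    [[100,0,0],0,0.65],
    [[100,0,0],0,0.65],
    [[100,0,0],0,0.65],
  ],
)

```text
time_s: 27.42
eef_pos: [450.9, -92.3, 216.6]
ee_rot: [0.001, 0.153, 0.988, -0.0]
force: [0.0, 0.3, -0.0]
grip_width: 0.656
```

Run:
```python
from h import *
shift([0,0,0])
p,d=ctrl.capture('top'); save('tf',p); save('tfc',cv2.resize(p[180:300,360:520],(800,600),interpolation=cv2.INTER_CUBIC))
f,cx,cy,R,t=cam('top')
V,U=np.mgrid[:480,:640]; P=np.stack([(U-cx)/f*d,(V-cy)/f*d,d],-1)@R - R.T@t
dx=P-np.array([631.4,-210.8,0]); r=np.hypot(dx[...,0],dx[...,1])
for a,b,n in [(0,3,'post'),(14.5,20,'collar'),(29,32,'flange/plate')]:
    z=P[(r>a)&(r<b)&(d>0)][:,2]; print(n,np.percentile(z,[10,30,50,70,90]).round(1))
for a in range(0,360,60):
    m=(r>14)&(r<22)&(abs((np.degrees(np.arctan2(dx[...,1],dx[...,0]))-a+180)%360-180)<25); print(a,np.median(P[m][:,2]).round(1),end=' ')
p,d=ctrl.capture('scene'); save('sf',p);save('sfc',cv2.resize(p[210:360,320:520],(800,600),interpolation=cv2.INTER_CUBIC))
```

```text
shift [458.1 -48.3 215.8] yaw 0 jaw now 72.4 pos [450.9 -92.3 216.6] F [ 0.   0.3 -0. ] grip 0.656 t 27.43
post [67.8 68.5 69.5 70.4 71.7]
collar [36.2 63.6 73.4 74.8 76. ]
flange/plate [ 5.4  8.1 22.9 32.9 35.4]
0 73.7 60 73.2 120 65.8 180 72.1 240 74.4 300 72.9
```

View pics/tf.png

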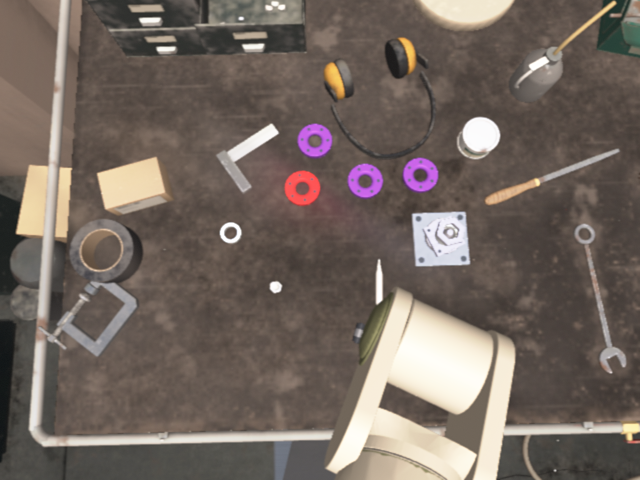

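View pics/tfc.png

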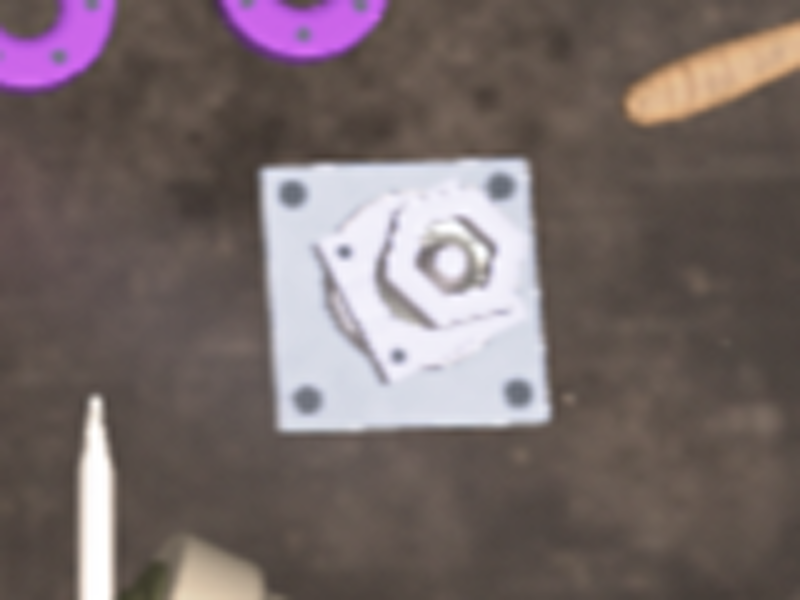

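View pics/sfc.png

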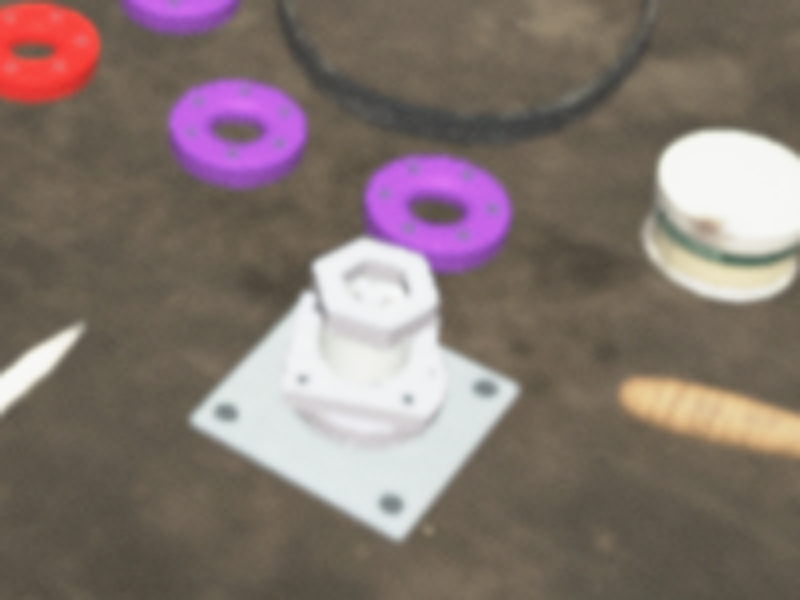

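Run:
```python
from h import *
p,d=ctrl.capture('top'); f,cx,cy,R,t=cam('top')
V,U=np.mgrid[:480,:640]; P=np.stack([(U-cx)/f*d,(V-cy)/f*d,d],-1)@R - R.T@t
dx=P-np.array([631.4,-210.8,0]); r=np.hypot(dx[...,0],dx[...,1])
for lo,hi,r0,r1 in [(71.5,80,12,30),(31,39,20,40),(21,29,20,40)]:
    m=(d>0)&(r>r0)&(r<r1)&(P[...,2]>lo)&(P[...,2]<hi); q=dx[m]
    A=np.c_[q[:,:2],np.ones(len(q))]; c=np.linalg.lstsq(A,q[:,2],rcond=None)[0]; print(len(q),'tilt deg',np.degrees(c[:2]).round(1),'z0',c[2].round(1),'rms',(A@c-q[:,2]).std().round(2),'centroid',q.mean(0).round(1))
```

```text
379 tilt deg [ 0.2 -0.4] z0 74.7 rms 1.41 centroid [ 1.5 -0.6 74.7]
366 tilt deg [ 0.4 -0.2] z0 34.9 rms 1.4 centroid [-6.2  9.3 34.8]
93 tilt deg [-0.9  1.1] z0 25.0 rms 1.8 centroid [ 3.  10.9 25.2]
```

The planes fitted to the part tops lie flat at 74.7, 34.9 and 25.0 mm; nominal is 75, 35 and 25. Handing in.

```bash
python3 -c "
from h import *
print(ctrl.finish_job())"
```

```text
the job is handed in; nothing more can be done
None
```

I built the stack on the post in the order asked: flange ring, square plate, longer tube, then hexagonal collar. I handed it in after about 27 s of the 106 s allowed.

**Stack:** In the last depth check, the tops of the flange, plate and collar were at 25.0, 34.9 and 74.7 mm; they should be 25, 35 and 75. The plate and collar were flat to within 0.5°. The flange fit showed about 1° of tilt on only 93 noisy points. The tube was not fitted separately, but the collar height shows it is seated. The collar sits about 1.5 mm off the post's axis, within the play of its bore.

**Bystanders:** In the last top picture the short tube and bolt stood where they began. The arm hid part of the punch in that picture, but its visible tip was unmoved and the arm never went near it.

**Disagreements:**
- From higher up, the wrist camera put the post about 2 mm from where the top camera did. The two agreed within about 1 mm once closer.
- The flange touched the post lightly, at about 4 N, while it was being lowered. It was set down a few mm high and may have dropped onto the seat when released.

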